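# Bring two adapters out of the curing hood and show the heavier to the camera

## Robot

A 7-joint arm with a two-finger parallel gripper is mounted at the origin on a cart in front of the work surface, level with it; the furniture and walls round the work are solid. World frame = base frame: x ahead of the robot, y to its left, z up, the work surface at z = 0. Lengths are in m, angles in rad, forces in N, time in s.
With the tool pointing down it reaches from about 0.4 to 0.9 m from the base axis. Payload 5.5 kg.
Tool frame: the origin (TCP) lies at the centre of the arm's flange, where the gripper is bolted on; the fingertips stand 173 mm ahead of it and the grasp point (between the pads) lies 155 mm ahead of it (robot.nose_length is the distance from the TCP to the fingertips, in m); z points along the fingers, y is the direction in which the jaws open and shut (so a half turn about z gives the same grasp; the last joint's range is limited). The gripper opens to 85 mm and grips with 20 to 120 N. Pads are 22 mm wide; open, the fingers measure 114 mm over their backs; the gripper's body (76 mm by 85 mm) begins 54 mm behind the grasp point. The pads swing forward as they close: fully open they stand 13 mm farther back than shut.
Start: joints at [1.55, 0.501, -0.427, 1.55, 0.221, 1.138, -0.21], TCP at [0.182, -0.624, 0.405] pointing down, gripper open.
Joint ranges: [-2.88, 2.88], [-0.31, 2.03], [-1.54, 1.56], [0.2, 2.42], [-1.41, 4.55], [0.19, 2.02], [-2.57, 2.57]. Speed limits (rad/s): [2.57, 2.57, 3.14, 3.14, 3.14, 3.14, 3.14].

## Interface

Orientations are given as a unit quaternion [x, y, z, w].
In Python, from rig import robot gives the robot as it stands.
- The arm moves only by the tool apply_moves, never from a script. Its arguments are lists of equal length, an entry for each row: "claw": the closure, from -1 (fully open) to 1 (shut); "travel": the shift along the tool's x, y, z in m, a list of three; "turn": the turn about the tool's z in degrees. In form: {"claw": [claw, ...], "travel": [[x, y, z], ...], "turn": [turn, ...]}. A call has 1 to 5 rows; each row shifts and turns the pose as measured when the row begins, along the tool's axes as they then stand; what a row does not reach is not made up. A row lasts 1/10 s, in which the tool goes at most 50 mm and 8.59 degrees, less where a joint would pass 70% of its speed; a pose out of reach is approached as far as the arm can. A call is refused whole if a number of a shift passes 0.05 or a number of a turn 8.59, either way. A call with a gripper value outside its range is refused whole. The fingers move at their own pace and stop on an object; "newtons" is the grip in N (left out, the last holds). Time passes only in rows, so rows that do not move let the fingers close. It gives the time, the measured TCP pose, the force and the opening at its end, in the units of the state.
- robot.get_obs(): the state, without advancing time (a new reading comes with each control period).
- robot.grab_frame(name): name is "scene" or "top"; returns (picture, depth): 400x640x3 uint8, blue, green, red; 400x640 float32, m along the optical axis (not along the pixel's ray), 0 where there is no reading.
- robot.calibration(name): a dict with "intrinsics" (3x3 intrinsics, pixels), "rvec" (rotation vector, rad) and "tvec" (3), from world to camera coordinates, as OpenCV has them. Camera axes: x right, y down, z forward; pixel columns grow to the right and rows downward; lengths in m; the calibration is good to about 2 mm. A picture is of the moment at which its call begins. calibration takes no time and is no camera call.
- robot.hand_in(): hands the job in, once; it reports no verdict.
Trained networks look in the newest picture that a camera, given by its name, has taken for a name from the list of things; names that differ only in an ending like _2 or _b are one class to them, and where a whole thing is asked for, a point or a joint stands for the part that bears it (a point fixed in the world has none). Each returns a list of dicts, best first, with "p" (0 to 1); they miss things now and then, are a little off and sometimes report something else, mostly with a low value. They report only what shows in the picture. A call takes as long as a camera call. They do not tell look-alikes from the thing itself.
- robot.find_in(name, camera): "rect" ([left, top, width, height] in pixels, round what is visible of it).
- robot.trace(name, camera): "pixels" (400x640 bool, what is visible of it) and "rect" ([left, top, width, height] in pixels, round what is visible of it).
- robot.tip_of(name, camera): "uv" ([column, row] in pixels: a listed point, or the origin of a listed thing).
The state is a dict: "time_s": time; "joint_pos": joint angles; "joint_velocities": joint speeds; "joint_efforts": joint torques, N m; "tool_pos": TCP position; "tool_rot": TCP orientation; "contact_force": force on the tool from outside, world axes, zero at the start; "moment": the same for the moment, N m; "opening": finger opening in m.
Only numpy, scipy, OpenCV 4.12 (cv2) and the standard library are available. Lean on these libraries where they do the work, as an engineer would, in place of code of your own. Each camera call takes 0.05 s, during which the arm holds its last target. There are 200 camera calls.

## Task

Two wall adapters that look alike sit in the nests of the curing table, under its lamp hood; one was closed without its transformer and is much lighter. Turn the table clockwise (seen from above) by its black knob until it clicks into the unloading stop with the nests out in the open, let go of the knob, then lift first the left adapter and after it the right one a few centimetres clear of its nest and hold it a moment, each time with the other resting in its nest, to feel which is the heavier. Finish while holding the heavier one still in front of the inspection camera, prongs pointing square at the lens, label up, level with the lens and with the prong tips about 7 cm from it, the lighter one back in its nest and the table still at its stop; do not let go of it, and leave the solder spool, the flux tin and the screwdriver where they are.

Things in the scene. Friction and masses are not known exactly. Their poses are not given: they have to be found in the camera images.
- cure_table: Fixed round grey base, 242 mm across; origin at its centre on the bench. x points to the unloading side. White lamp hood (roof 102 x 158 mm, underside 82, top 112 mm above the bench) at +120 deg from x covers the disc beyond 44 mm from the centre. A sprung roller in a steel block at -95 deg drops between pins under the disc's rim: the stop.
- disc: Turning aluminium disc, 250 mm across, top face 35.5 mm above the bench, same centre as the base. Its x axis agrees with the base's x at the unloading stop; it starts 1.65 to 1.88 rad counter-clockwise of that. Friction 0.06 N m; the roller meets the pins 8 deg before the stop, takes up to 0.9 N m to pass, and pulls the let-go disc home from within 2.5 deg.
- turn_knob (a point): Middle of the grip of the black upright knob on the disc: round, 19 to 22 mm thick, fixed to the disc; 65.5 mm above the bench, knob top 18 mm higher, lower end 22 mm lower. 90 mm from the disc's centre, at -65 deg in the disc's frame.
- nest_left (a point): Seat of the left (and farther) nest, as the robot sees it at the unloading stop: where the adapter's origin lies when seated, 38 mm above the bench; x = 80, y = 38 mm in the disc's frame. White guides, 10 mm high, lean outward and leave 2 mm round the case; the long sides stay open over 38 mm in the middle for the fingers.
- nest_right (a point): The same for the right (and nearer) nest, at x = 80, y = -38 mm in the disc's frame.
- adapter_p: One black wall adapter, grey label on top; case 32 x 52 x 26 mm (x, y, z). Origin on the underside; the case spans y = -32 to +20 mm (middle y = -6), the prongs reach y = +32 mm. Seated, its +y points along the disc's -y. Take it across the 32 mm. 0.07 to 0.33 kg; the two differ by over 0.14 kg.
- adapter_q: The other black wall adapter, of the same shape, size and look; which of the two is heavier cannot be seen.
- adapter_p_prongs (a point): Middle of the prong tips of adapter_p: at y = +32, z = +13 mm in its frame (same axes).
- adapter_q_prongs (a point): The same point on adapter_q.
- camera_stand: Fixed inspection camera on a post with a square dark foot (74 x 70 mm); origin under the foot's centre. The camera looks along its own -x axis. The head and its ring light reach from 77 to 133 mm above the bench.
- lens (a point): Centre of the front glass of the lens, 51 mm ahead (-x) of the stand's origin and 105 mm above the bench; same axes as the stand.
- solder_spool: Solder wire reel with blue flanges, 55 mm across, 47 mm high, standing on the bench; origin under its centre. To be left alone.
- flux_tin: Round green flux tin, 50 mm across, 18 mm high; origin under its centre. To be left alone.
- screwdriver: Screwdriver with green handle lying on the bench, 163 mm long along its y axis; origin under its middle. To be left alone.
Mind the look-alikes: they are no part of the job. Of the things that look like the camera_stand, the larger one is meant.

How it is judged:
On the way, in this order (a step that is already met when the one before it is completed fails the run):
1. the table stands at its unloading stop (within 0.05 rad, at rest), both adapters in their nests (angle between the x axis of disc and the x axis of cure_table, either way round below 0.05 rad and angular speed of disc below 0.1 rad/s and (((distance between adapter_p and nest_left below 0.006 m and contact force between adapter_p and the fingers below 0.1 N) and (distance between adapter_q and nest_right below 0.006 m and contact force between adapter_q and the fingers below 0.1 N)) or ((distance between adapter_q and nest_left below 0.006 m and contact force between adapter_q and the fingers below 0.1 N) and (distance between adapter_p and nest_right below 0.006 m and contact force between adapter_p and the fingers below 0.1 N)))), for 0.2 s.
2. the left adapter is held by the fingers, 15 mm or more above its nest, while the right one rests in its nest ((((z of adapter_p in the frame of disc above 0.053 m and contact force between adapter_p and the fingers above 0.5 N and contact force between adapter_p and disc below 0.05 N) and (distance between adapter_q and nest_right below 0.006 m and contact force between adapter_q and the fingers below 0.1 N)) or ((z of adapter_q in the frame of disc above 0.053 m and contact force between adapter_q and the fingers above 0.5 N and contact force between adapter_q and disc below 0.05 N) and (distance between adapter_p and nest_right below 0.006 m and contact force between adapter_p and the fingers below 0.1 N)))), for 0.3 s.
3. the right adapter is held by the fingers, 15 mm or more above its nest, while the left one rests in its nest ((((z of adapter_p in the frame of disc above 0.053 m and contact force between adapter_p and the fingers above 0.5 N and contact force between adapter_p and disc below 0.05 N) and (distance between adapter_q and nest_left below 0.006 m and contact force between adapter_q and the fingers below 0.1 N)) or ((z of adapter_q in the frame of disc above 0.053 m and contact force between adapter_q and the fingers above 0.5 N and contact force between adapter_q and disc below 0.05 N) and (distance between adapter_p and nest_left below 0.006 m and contact force between adapter_p and the fingers below 0.1 N)))), for 0.3 s.
At the end, for the whole second after the job is handed in: The heavier adapter is held still, prongs 45-95 mm from the lens, within 15 mm of its axis and 0.25 rad of facing it, label up, touching neither table nor camera; the lighter (pressing under 1.7 N) rests untouched within 6 mm of its seat; table within 0.05 rad of the stop (angle between the x axis of disc and the x axis of cure_table, either way round below 0.05 rad and angular speed of disc below 0.1 rad/s and ((contact force between adapter_p and the fingers above 0.5 N and contact force between adapter_p and disc below 0.05 N and contact force between adapter_p and camera_stand below 0.05 N and x of adapter_p_prongs in the frame of lens between -0.095 and -0.045 m and y of adapter_p_prongs in the frame of lens between -0.015 and 0.015 m and z of adapter_p_prongs in the frame of lens between -0.015 and 0.015 m and x of adapter_p in the frame of lens below -0.07 m and angle between the y axis of adapter_p and the x axis of camera_stand, either way round below 0.25 rad and angle between adapter_p's own z axis and vertical below 0.25 rad and linear speed of adapter_p below 0.02 m/s and ((distance between adapter_q and nest_left below 0.006 m and contact force between adapter_q and the fingers below 0.1 N) or (distance between adapter_q and nest_right below 0.006 m and contact force between adapter_q and the fingers below 0.1 N)) and contact force between adapter_q and disc below 1.7 N) or (contact force between adapter_q and the fingers above 0.5 N and contact force between adapter_q and disc below 0.05 N and contact force between adapter_q and camera_stand below 0.05 N and x of adapter_q_prongs in the frame of lens between -0.095 and -0.045 m and y of adapter_q_prongs in the frame of lens between -0.015 and 0.015 m and z of adapter_q_prongs in the frame of lens between -0.015 and 0.015 m and x of adapter_q in the frame of lens below -0.07 m and angle between the y axis of adapter_q and the x axis of camera_stand, either way round below 0.25 rad and angle between adapter_q's own z axis and vertical below 0.25 rad and linear speed of adapter_q below 0.02 m/s and ((distance between adapter_p and nest_left below 0.006 m and contact force between adapter_p and the fingers below 0.1 N) or (distance between adapter_p and nest_right below 0.006 m and contact force between adapter_p and the fingers below 0.1 N)) and contact force between adapter_p and disc below 1.7 N))); the arm keeps its last pose, push and grip.
It fails at once if the solder spool is moved by more than 20 mm (distance of solder_spool from where it was at the start of the episode above 0.02 m).
It fails at once if the flux tin is moved by more than 20 mm (distance of flux_tin from where it was at the start of the episode above 0.02 m).
It fails at once if the screwdriver is moved by more than 20 mm (distance of screwdriver from where it was at the start of the episode above 0.02 m).
It fails at once if an adapter is dropped off the table (height (world z) of any of adapter_p, adapter_q below 0.025 m).
It also fails if it takes over 61 s, if anything falls off the work surface, if the arm or the gripper's body presses on something with over 40 N, if the wrist force passes 120 N, or if a joint passes its speed limit or range.

## Working session

There is one attempt and no reset: what is moved stays moved. The work goes in short steps, Python scripts to look and compute and a tool call to move; the robot and the scene stay as the last step left them, time stands still between calls to the robot, and variables do not carry over. Pictures are saved under pics/ and viewed, about 8 in all and at most 12, crops included, and the job is handed in when it is done.

Besides the shell and the picture viewer there is one more tool, called after "Call:" by a JSON object that holds its "api" and its "payload". apply_moves: Moves the arm, as the interface text tells. Its arguments: {"type":"object","properties":{"claw":{"type":"array"},"travel":{"type":"array"},"turn":{"type":"array"},"newtons":{"type":"number"}},"required":["claw","travel","turn"]}

```bash
mkdir -p pics; ls; python3 - <<'E'
from rig import robot
import cv2
for c in("scene","top"):
    im,d=robot.grab_frame(c); cv2.imwrite(f"pics/{c}0.png",im)
    k=robot.calibration(c); print(c,k)
    for n in("cure_table","disc","turn_knob","nest_left","nest_right","adapter_p","camera_stand","lens","solder_spool","flux_tin","screwdriver"):
        r=robot.tip_of(n,c); print(n,[(round(float(x['p']),2),[round(float(v)) for v in x['uv']]) for x in r][:4])
print(robot.get_obs())
E
```

```text
pics
scene {'intrinsics': array([[365.13440944,   0.        , 317.75321755],
       [  0.        , 365.13440944, 197.06400522],
       [  0.        ,   0.        ,   1.        ]]), 'rvec': array([ 1.81255647, -1.04715883,  0.65894833]), 'tvec': array([-0.39874403,  0.22779942,  0.67564419])}
cure_table [(0.49, [270, 183])]
disc [(0.95, [250, 217])]
turn_knob [(0.9, [269, 184])]
nest_left [(0.83, [226, 198])]
nest_right [(0.74, [249, 194])]
adapter_p [(0.56, [226, 199]), (0.46, [227, 197]), (0.42, [249, 190])]
camera_stand [(0.94, [346, 212]), (0.8, [402, 266]), (0.37, [226, 196]), (0.16, [262, 186])]
lens [(0.95, [393, 243]), (0.57, [328, 180])]
solder_spool [(0.87, [295, 260])]
flux_tin [(0.81, [307, 225])]
screwdriver [(0.81, [337, 276]), (0.51, [266, 185])]
top {'intrinsics': array([[510.22362473,   0.        , 326.33021446],
       [  0.        , 510.22362473, 191.05119734],
       [  0.        ,   0.        ,   1.        ]]), 'rvec': array([ 1.99044453, -2.21534464,  0.24673291]), 'tvec': array([-0.12178249,  0.52225002,  1.17463285])}
cure_table []
disc [(0.98, [254, 235])]
tur
[... 336 characters left out ...]
 'joint_pos': array([ 1.55019366,  0.5008973 , -0.42702752,  1.55041659,  0.22079485,
        1.13833368, -0.21031473]), 'joint_velocities': array([-0.00216453,  0.00204929,  0.0013651 ,  0.00080258, -0.00064302,
       -0.00222941, -0.00047162]), 'joint_efforts': array([ 9.23291736e-04, -5.69373572e+01, -5.81035987e+00, -2.81329268e+01,
        1.26410660e-02,  2.13392319e-03, -2.13002318e-05]), 'tool_pos': array([ 0.18204525, -0.62396962,  0.40470687]), 'tool_rot': array([ 9.89946088e-01,  1.41445189e-01,  1.95609168e-05, -1.68428113e-05]), 'contact_force': array([0.05561662, 0.49678276, 0.56630119]), 'moment': array([ 0.01292554,  0.01211391, -0.0382617 ]), 'opening': 0.08567112580146015}
```

```bash
python3 - <<'E'
import cv2
a=cv2.imread("pics/top0.png"); cv2.imwrite("pics/t1.png",cv2.resize(a[100:340,130:530],None,fx=2,fy=2,interpolation=3))
a=cv2.imread("pics/scene0.png"); cv2.imwrite("pics/s1.png",cv2.resize(a[110:320,170:450],None,fx=2.8,fy=2.8,interpolation=3))
E
```

```text
(no output)
```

View pics/t1.png

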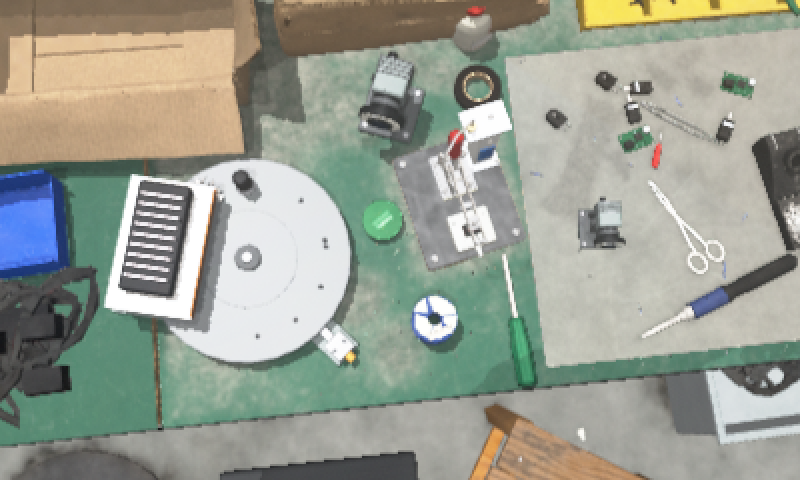

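View pics/s1.png

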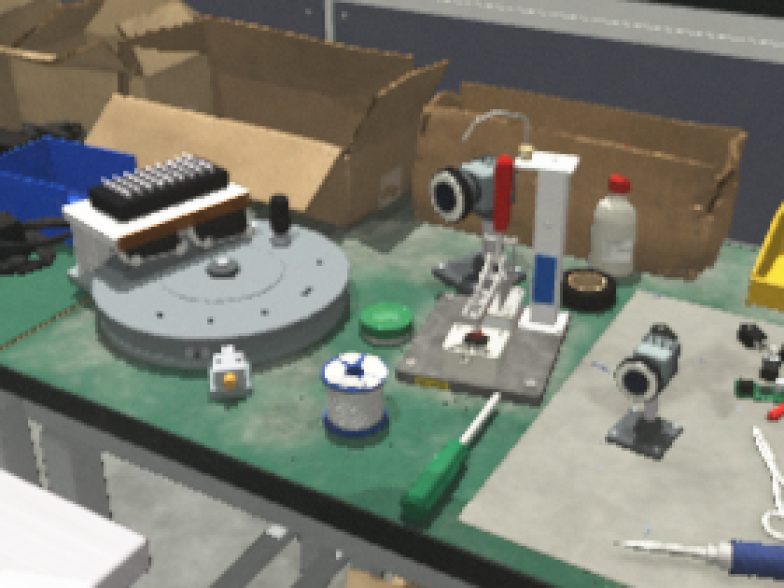

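Two things look like the camera stand: the one at top px (324,157) and the one at (431,215). The first looks larger; I'll check the sizes in the point cloud.

```bash
cat > h.py <<'E'
import numpy as np, cv2
from rig import robot
def cam(c):
    k=robot.calibration(c); R=cv2.Rodrigues(k['rvec'])[0]; return k['intrinsics'],R,np.ravel(k['tvec'])
def cloud(c,d):
    K,R,t=cam(c); v,u=np.mgrid[0:400,0:640]
    P=np.stack([(u-K[0,2])/K[0,0]*d,(v-K[1,2])/K[1,1]*d,d],-1)
    W=(P-t)@R; W[d<=0]=np.nan; return W
def onz(c,uv,z):
    K,R,t=cam(c); r=R.T@np.array([(uv[0]-K[0,2])/K[0,0],(uv[1]-K[1,2])/K[1,1],1]); o=-R.T@t
    return o+r*(z-o[2])/r[2]
def proj(c,p):
    k=robot.calibration(c); return cv2.projectPoints(np.float64([p]),k['rvec'],k['tvec'],k['intrinsics'],None)[0].ravel()
E
python3 - <<'E'
from h import *
from scipy.optimize import least_squares
np.set_printoptions(precision=4,suppress=True)
im,d=robot.grab_frame("top"); W=cloud("top",d); im2,d2=robot.grab_frame("scene"); W2=cloud("scene",d2)
np.savez("c0.npz",W=W,W2=W2,im=im,im2=im2)
z=W[...,2]
c=onz("top",(253.5,228.5),.04); print("c guess",c)
r=np.hypot(W[...,0]-c[0],W[...,1]-c[1])
m=(abs(z-.0355)<.006)&(r<.14); print(m.sum(), np.median(z[m]))
cm=cv2.findContours(m.astype(np.uint8),0,1)[0]; q=max(cm,key=cv2.contourArea).reshape(-1,2)
p=np.array([onz("top",x,.0355)[:2] for x in q])
s=least_squares(lambda a:np.hypot(*(p-a[:2]).T)-.125,c[:2],loss='cauchy',f_scale=.001); c=s.x; print("centre",c,np.median(abs(s.fun)))
for n,C in(("top",W),("scene",W2)):
    z=C[...,2]; r=np.hypot(C[...,0]-c[0],C[...,1]-c[1])
    k=C[(z>.06)&(z<.09)&(abs(r-.09)<.02)]; a=np.degrees(np.arctan2(k[:,1]-c[1],k[:,0]-c[0])); print(n,"raised ang hist",np.histogram(a,36,(-180,180))[0])
    m=(z>.095)&(z<.13)&(r<.25); k=C[m]; print("hood",m.sum(),k.mean(0),np.degrees(np.arctan2(*(k.mean(0)[:2]-c)[::-1])))
    m=(z>.004)&(z<.06)&(r>.128)&(r<.16); k=C[m]; a=np.degrees(np.arctan2(k[:,1]-c[1],k[:,0]-c[0])); print("outer",np.histogram(a,36,(-180,180))[0])
for n in ("camera_stand","solder_spool","flux_tin","screwdriver"):
  for cn,C in(("top",W),("scene",W2)):
    for r in robot.trace(n,cn)[:2]:
      k=C[r['pixels']]; k=k[~np.isnan(k[:,0])]
      print(n,cn,round(r['p'],2),r['rect'],len(k),np.median(k,0),np.percentile(k,3,0),np.percentile(k,97,0))
for n in("lens","camera_stand"): 
  for r in robot.tip_of(n,"top")[:2]: print(n,r['p'],onz("top",r['uv'],.105 if n=="lens" else 0))
  for r in robot.tip_of(n,"scene")[:2]: print(n,"sc",r['p'],onz("scene",r['uv'],.105 if n=="lens" else 0))
E
```

```text
c guess [0.4371 0.0076 0.04  ]
6176 0.03552341655371062
centre [0.436 0.009] 0.0018061780891739515
top raised ang hist [  0   0   0   0   0   0   0   0   0   0   0   0   0   0   0   0   0  59
  12   9  59  57  18   7   0   0   0   6  18  76 108  58   0   0   0   0]
hood 2350 [0.5152 0.0625 0.1066] 34.03771221650644
outer [  6   7   5  85 113   8   7  10   5  39  45   4   6   8   6   3   6  21
  55  67  70  12   2   0   0   0   0   0   8  19  12   7   6  10  10   6]
scene raised ang hist [ 0  0  0  0  0  0  0  0  0  0  0  0  0  0  0  0  0 55  5  9 41 30 11  8
  5  2  5  5 12 35 57 63  0  0  0  0]
hood 976 [0.5152 0.0276 0.1066] 13.217603745765595
outer [  0   0   0  36  50   0   0   0   0  20  19   0   0   0   0   0   0  11
  19  13  27   0   0   0   0   0   0  41 109   6   0   0   0   0   0   0]
camera_stand top 0.93 [305.6, 126.7, 37.3, 44.9] 983 [ 0.598  -0.1859  0.1185] [ 0.5631 -0.2189  0.0055] [ 0.6396 -0.1508  0.1309]
camera_stand top 0.65 [419.7, 200.3, 25.5, 25.6] 484 [ 0.4276 -0.4168  0.079 ] [ 0.3986 -0.4359  0.0036] [ 0.4548 -0.4026  0.09  ]
camera_stand scene 0.57 [387.2,
[... 899 characters left out ...]
83.4, 227.8, 12.0, 62.8] 356 [ 0.2943 -0.3075  0.0197] [ 0.2548 -0.3207  0.0077] [ 0.397  -0.2991  0.0259]
screwdriver scene 0.63 [319.1, 266.1, 18.2, 31.9] 289 [ 0.2835 -0.3139  0.0209] [ 0.2518 -0.3207  0.011 ] [ 0.3425 -0.3037  0.0244]
screwdriver scene 0.27 [325.2, 165.4, 33.2, 54.4] 630 [ 0.5888 -0.1817  0.0978] [ 0.5616 -0.2004  0.006 ] [ 0.6297 -0.149   0.128 ]
lens 0.87 [ 0.5742 -0.1645  0.105 ]
lens 0.83 [ 0.4038 -0.4197  0.105 ]
lens sc 0.9 [ 0.5655 -0.1668  0.105 ]
lens sc 0.83 [ 0.363  -0.4254  0.105 ]
camera_stand 0.8 [ 0.6057 -0.1796  0.    ]
camera_stand 0.55 [ 0.4266 -0.4297  0.    ]
camera_stand sc 0.82 [ 0.4353 -0.4268  0.    ]
camera_stand sc 0.81 [ 0.6344 -0.1932  0.    ]
```

```bash
python3 - <<'E'
from h import *
np.set_printoptions(precision=4,suppress=True)
D=np.load("c0.npz"); W,W2=D['W'],D['W2']; c=np.array([.436,.009])
A=lambda v:np.degrees(np.arctan2(v[1],v[0]))
for n,C in(("top",W),("scene",W2)):
    z=C[...,2]; x=C[...,0]-c[0]; y=C[...,1]-c[1]; r=np.hypot(x,y); a=np.degrees(np.arctan2(y,x))
    m=(z>.05)&(z<.09)&(a>-30)&(a<12)&(r>.07)&(r<.11); k=C[m]; print(n,"knob",m.sum(),k.mean(0),k.min(0),k.max(0),A(k.mean(0)[:2]-c))
    m=(z>.005)&(r>.130)&(r<.19)&(a>-158)&(a<-115); k=C[m]; print("roller",m.sum(),k.mean(0),A(k.mean(0)[:2]-c),k[:,2].max())
    m=(z>.104)&(z<.118)&(r<.25)&(y>-.0); 
    if n=="top":
        uv=np.argwhere(m)[:,::-1]; mm=cv2.morphologyEx(m.astype(np.uint8),cv2.MORPH_CLOSE,np.ones((5,5)))
        q=max(cv2.findContours(mm,0,1)[0],key=cv2.contourArea).reshape(-1,2)
        P=np.float32([onz("top",u,.112)[:2] for u in q]); R=cv2.minAreaRect(P); print("roof",R,cv2.boxPoints(R),A(np.array(R[0])-c))
    # camera
    m=(abs(C[...,0]-.6)<.07)&(abs(C[...,1]+.18)<.06)&(z>.076)&(z<.136); k=C[m]
    s=k[k[:,2]>.1] ; s=k
    print("head",len(k),k.min(0),k.max(0))
    m=(abs(C[...,0]-.61)<.08)&(abs(C[...,1]+.185)<.07)&(z>.003)&(z<.016); k=np.float32(C[m][:,:2]); print("foot",len(k), cv2.minAreaRect(k))
    for lo in(.08,.09,.1,.11,.12):
        m=(abs(C[...,0]-.6)<.07)&(abs(C[...,1]+.18)<.06)&(z>lo)&(z<lo+.01); k=np.float32(C[m][:,:2]); print(lo,len(k),k.mean(0) if len(k) else 0,cv2.minAreaRect(k) if len(k)>5 else 0)
e=[onz("top",u,.0835) for u in((251,189),)]; print(e)
a=D['im']; b=D['im2']
o=np.hstack([cv2.resize(a[115:185,290:350],(480,560),interpolation=3)[:, :400],cv2.resize(b[155:225,310:360],(400,560),interpolation=3)]); cv2.imwrite("pics/cam.png",o)
E
```

```text
top knob 83 [0.5234 0.0025 0.0757] [ 0.516  -0.0074  0.0526] [0.5362 0.013  0.0891] -4.286235460233897
roller 268 [ 0.3225 -0.0908  0.0203] -138.6546116884357 0.03609129896273535
roof ((0.4589756429195404, 0.10152959078550339), (0.0618891641497612, 0.128170907497406), 75.01039123535156) [[0.3891 0.0882]
 [0.5129 0.0551]
 [0.5289 0.1148]
 [0.4051 0.148 ]] 76.05514820302838
head 679 [ 0.5597 -0.213   0.0784] [ 0.6534 -0.1436  0.1358]
foot 714 ((0.609187662601471, -0.18522408604621887), (0.15802115201950073, 0.13897277414798737), 0.19428877532482147)
0.08 6 [ 0.5972 -0.1769] ((0.5980613231658936, -0.1762324869632721), (0.04780663549900055, 0.06098441407084465), 68.13605499267578)
0.09 24 [ 0.5802 -0.1771] ((0.600174069404602, -0.17703533172607422), (0.04745348542928696, 0.07277839630842209), 67.485595703125)
0.1 49 [ 0.5898 -0.1797] ((0.6038328409194946, -0.18888050317764282), (0.04973899573087692, 0.09232226759195328), 61.5336799621582)
0.11 138 [ 0.5875 -0.1772] ((0.6030985713005066, -0.18725791573524475), (0.05338892340660095, 0.08893575519323349), 59.53865051269531)
0.12 419 [ 0.607
[... 475 characters left out ...]

0.08 36 [ 0.5822 -0.1804] ((0.5922529697418213, -0.19191992282867432), (0.039729006588459015, 0.08401234447956085), 40.01588821411133)
0.09 64 [ 0.5798 -0.1837] ((0.5890830755233765, -0.1921488642692566), (0.039407458156347275, 0.08340536057949066), 38.3426628112793)
0.1 80 [ 0.5775 -0.1823] ((0.5863251686096191, -0.1915263831615448), (0.0454840362071991, 0.08586645126342773), 36.40047073364258)
0.11 95 [ 0.5774 -0.1817] ((0.5880669355392456, -0.18995940685272217), (0.04757083207368851, 0.08457331359386444), 34.44599151611328)
0.12 137 [ 0.5962 -0.1804] ((0.6030077934265137, -0.180987149477005), (0.043656691908836365, 0.0772952288389206), 70.74946594238281)
[array([0.5247, 0.0008, 0.0835])]
```

View pics/cam.png

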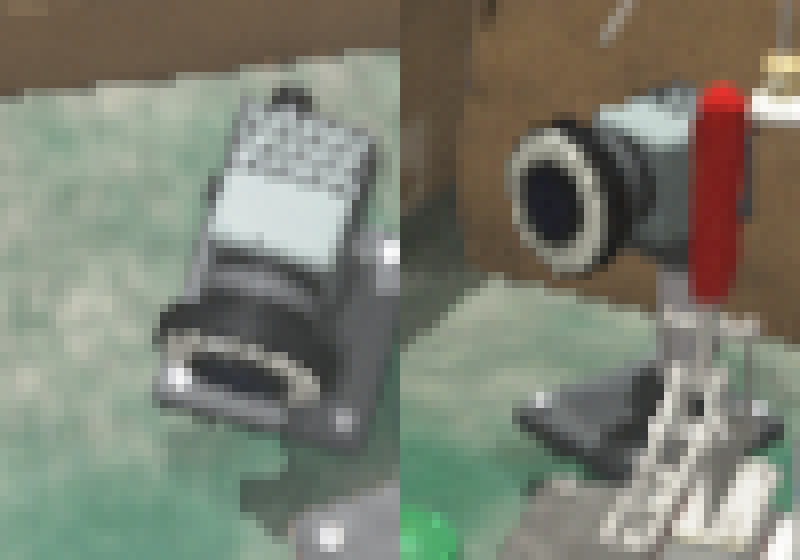

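The stand at top px (324,157) has its head between 77 and 135 mm, which fits the description. The other one tops out near 90 mm, so the first is the right one. It shows its lens ring toward the disc. Next I'll refine the lens axis.

```bash
python3 - <<'E'
from h import *
np.set_printoptions(precision=4,suppress=True)
D=np.load("c0.npz"); W,W2=D['W'],D['W2']
v,u=np.mgrid[0:400,0:640]
m=(((u-329.5)/5.)**2+((v-180)/7.5)**2)<1
k=W2[m]; k=k[~np.isnan(k[:,0])]; 
for it in range(3):
    c=np.median(k,0) if it==0 else k.mean(0); U,S,V=np.linalg.svd(k-c); n=V[2]*np.sign(-V[2][0]); res=(k-c)@n; print(len(k),c,n,np.degrees(np.arctan2(n[1],n[0])),res.std()); k=k[abs(res)<max(.002,res.std()*1.5)]
print("scene ctr", onz("scene",(329.5,180),.105), "top ring ends",onz("top",(310.6,153.8),.12),onz("top",(331.9,162.5),.12))
for cn in("top","scene"):
    for z0 in(.105,): print(cn,[onz(cn,r['uv'],z0) for r in robot.tip_of("lens",cn)[:2]])
# foot dark corner points: top image, corners guesses
for p in((290+345/8,115+420/8),(290+165/8,115+392/8),): print("foot corner",onz("top",p,.005))
# foot by color
z=W[...,2]; print(robot.get_obs()['time_s'])
hm=(abs(W[...,0]-.61)<.06)&(abs(W[...,1]+.185)<.06)&(z>.122)&(z<.136); k=W[hm][:,:2]; U,S,V=np.linalg.svd(k-k.mean(0)); print("head top pca",k.mean(0),np.degrees(np.arctan2(V[0][1],V[0][0])),S)
E
```

```text
121 [ 0.5656 -0.1714  0.1089] [-0.9578  0.2873  0.0056] 163.30085842192668 0.0018848330553759972
105 [ 0.5657 -0.1719  0.108 ] [-0.9659  0.2587  0.0057] 165.00436884935945 0.0014386267089148694
90 [ 0.5655 -0.1722  0.1076] [-0.9716  0.2366  0.0035] 166.3163916907697 0.0011714565753111203
scene ctr [ 0.5727 -0.1682  0.105 ] top ring ends [ 0.5849 -0.1485  0.12  ] [ 0.5586 -0.1956  0.12  ]
top [array([ 0.5742, -0.1645,  0.105 ]), array([ 0.4038, -0.4197,  0.105 ])]
scene [array([ 0.5655, -0.1668,  0.105 ]), array([ 0.363 , -0.4254,  0.105 ])]
foot corner [ 0.578  -0.2017  0.005 ]
foot corner [ 0.5934 -0.1455  0.005 ]
2.0
head top pca [ 0.6058 -0.1833] 159.76936421264065 [0.4671 0.2163]
```

```bash
cat >> h.py <<'E'
from scipy.spatial.transform import Rotation as Ro
def plan(tgt,yaw,step=.048,n=5,ts=8.5,obs=None):
    """rows (<=n) towards TCP tgt with tool y axis at world angle yaw (deg)"""
    o=obs or robot.get_obs(); p=np.array(o['tool_pos']); R=Ro.from_quat(o['tool_rot']).as_matrix()
    y=np.degrees(np.arctan2(R[1,1],R[0,1])); dy=(yaw-y+180)%360-180; d=np.array(tgt)-p
    N=max(int(np.ceil(max(abs(d).sum()*0+np.linalg.norm(d)/step,abs(dy)/ts))),1); T=[];t=[]
    for i in range(min(n,N)):
        T.append([round(float(v),4) for v in R.T@(d/N)]); t.append(round(-dy/N,2)); R=R@Ro.from_euler('z',-dy/N,degrees=True).as_matrix()
    print("t",round(o['time_s'],2),"p",np.round(p,4),"yaw",round(y,1),"tilt",np.round(R[:,2],3),"f",np.round(o['contact_force'],2),"op",round(o['opening'],4),"q",np.round(o['joint_pos'],2),"N",N); print('"travel":',T,'"turn":',t)
E
python3 -c "
from h import *
plan((.5256,.0008,.40),-5.2)"
```

```text
t 2.0 p [ 0.182  -0.624   0.4047] yaw -73.7 tilt [ 0. -0. -1.] f [ 0.5   0.59 -0.14] op 0.0852 q [ 1.55  0.5  -0.43  1.55  0.22  1.14 -0.21] N 15
"travel": [[0.0337, -0.0336, 0.0003], [0.0362, -0.0308, 0.0003], [0.0386, -0.0278, 0.0003], [0.0406, -0.0246, 0.0003], [0.0425, -0.0213, 0.0003]] "turn": [np.float64(-4.57), np.float64(-4.57), np.float64(-4.57), np.float64(-4.57), np.float64(-4.57)]
```

Call:
{"api": "apply_moves", "payload": {"claw": [-0.3, -0.3, -0.3, -0.3, -0.3], "travel": [[0.034, -0.034, 0], [0.036, -0.031, 0], [0.039, -0.028, 0], [0.041, -0.025, 0], [0.043, -0.021, 0]], "turn": [-4.6, -4.6, -4.6, -4.6, -4.6], "newtons": 50}}

```text
time_s: 2.5
tool_pos: [0.2946, -0.4143, 0.4031]
tool_rot: [0.942, 0.336, -0.001, 0.002]
contact_force: [1.2, -0.4, 1.2]
opening: 0.0557
```

```bash
python3 -c "
from h import *
plan((.5256,.0008,.40),-5.2)"
```

```text
t 2.5 p [ 0.2946 -0.4143  0.4031] yaw -50.8 tilt [-0.001 -0.004 -1.   ] f [ 1.16 -0.36  1.19] op 0.0557 q [ 1.43  0.27 -0.62  1.9   0.19  1.03 -0.15] N 10
"travel": [[0.0441, -0.0176, 0.0001], [0.0454, -0.014, 0.0001], [0.0464, -0.0103, 0.0001], [0.047, -0.0066, 0.0001], [0.0474, -0.0029, 0.0001]] "turn": [np.float64(-4.56), np.float64(-4.56), np.float64(-4.56), np.float64(-4.56), np.float64(-4.56)]
```

Call:
{"api": "apply_moves", "payload": {"claw": [-0.3, -0.3, -0.3, -0.3, -0.3], "travel": [[0.044, -0.018, 0], [0.045, -0.014, 0], [0.046, -0.01, 0], [0.047, -0.007, 0], [0.047, -0.003, 0]], "turn": [-4.6, -4.6, -4.6, -4.6, -4.6]}}

```text
time_s: 3.0
tool_pos: [0.4104, -0.1972, 0.4035]
tool_rot: [0.852, 0.523, -0.002, 0.005]
contact_force: [0.8, -0.5, -0.4]
opening: 0.0556
```

```bash
python3 -c "
from h import *
plan((.5256,.0008,.32),-5.2)"
```

```text
t 3.0 p [ 0.4104 -0.1972  0.4035] yaw -26.9 tilt [ 0.001 -0.01  -1.   ] f [ 0.77 -0.46 -0.39] op 0.0556 q [ 1.15  0.19 -0.84  2.01  0.18  1.   -0.25] N 6
"travel": [[0.0382, 0.0021, 0.0136], [0.038, 0.0045, 0.0136], [0.0377, 0.0069, 0.0136], [0.0371, 0.0093, 0.0136], [0.0365, 0.0116, 0.0136]] "turn": [np.float64(-3.61), np.float64(-3.61), np.float64(-3.61), np.float64(-3.61), np.float64(-3.61)]
```

Call:
{"api": "apply_moves", "payload": {"claw": [-0.3, -0.3, -0.3, -0.3, -0.3], "travel": [[0.04, 0.002, 0.014], [0.04, 0.005, 0.014], [0.04, 0.008, 0.014], [0.04, 0.01, 0.014], [0.038, 0.012, 0.014]], "turn": [-4, -4, -4, -4, -4]}}

```text
time_s: 3.5
tool_pos: [0.5138, -0.0134, 0.3334]
tool_rot: [0.744, 0.669, -0.002, 0.01]
contact_force: [0.6, 0.3, 0.5]
opening: 0.0556
```

```bash
python3 -c "
from h import *
plan((.5256,.0008,.215),-5.2,step=.03)"
```

```text
t 3.5 p [ 0.5138 -0.0134  0.3334] yaw -6.1 tilt [ 0.011 -0.017 -1.   ] f [0.58 0.33 0.51] op 0.0556 q [ 0.69  0.46 -0.89  1.95  0.46  0.94 -0.54] N 4
"travel": [[0.0043, 0.0022, 0.0296], [0.0043, 0.0022, 0.0296], [0.0043, 0.0022, 0.0296], [0.0043, 0.0022, 0.0296]] "turn": [np.float64(-0.22), np.float64(-0.22), np.float64(-0.22), np.float64(-0.22)]
```

```bash
sed -i "s/d=np.array(tgt)-p$/d=np.array(tgt)-p-.155*R[:,2]/" h.py; cat >> h.py <<'E'
def go(g,yaw,**k): plan(g,yaw,**k)
E
python3 -c "
from h import *
go((.5256,.0008,.06),-5.2,step=.03)
im,d=robot.grab_frame('scene'); cv2.imwrite('pics/k1.png',cv2.resize(im[90:260,190:390],None,fx=3.5,fy=3.5,interpolation=3))"
```

```text
t 3.5 p [ 0.5138 -0.0134  0.3334] yaw -6.1 tilt [ 0.011 -0.017 -1.   ] f [0.58 0.33 0.51] op 0.0556 q [ 0.69  0.46 -0.89  1.95  0.46  0.94 -0.54] N 5
"travel": [[0.0039, 0.0014, 0.0236], [0.0039, 0.0014, 0.0236], [0.0039, 0.0014, 0.0236], [0.0039, 0.0014, 0.0236], [0.0039, 0.0014, 0.0236]] "turn": [np.float64(-0.17), np.float64(-0.17), np.float64(-0.17), np.float64(-0.17), np.float64(-0.17)]
```

View pics/k1.png

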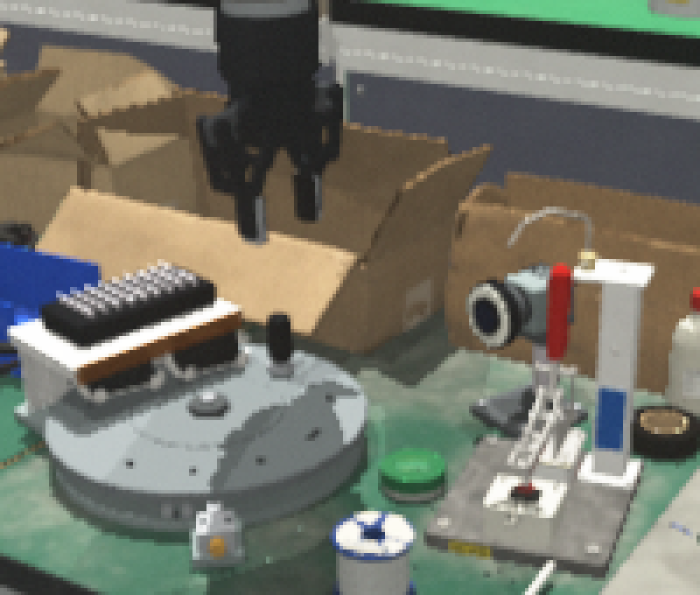

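```bash
python3 -c "
from h import *
D=np.load('c0.npz')
for C in(D['W'],D['W2']):
  for y0 in(-.06,-.04,-.02,0,.02,.04):
    for zl in (.03,.1):
      m=(C[...,2]>zl)&(C[...,2]<zl+.1)&(C[...,1]>y0)&(C[...,1]<y0+.02)&(C[...,0]>.562); k=C[m]
      if len(k): print(y0,zl,len(k),np.percentile(k[:,0],2).round(3))
"
```

```text
-0.06 0.03 171 0.697
-0.06 0.1 255 0.719
-0.04 0.03 78 0.831
-0.04 0.1 558 0.652
-0.02 0.03 422 0.641
-0.02 0.1 430 0.653
0 0.03 525 0.567
0 0.1 206 0.785
0.02 0.03 493 0.569
0.02 0.1 216 0.636
0.04 0.03 496 0.57
0.04 0.1 221 0.638
-0.06 0.03 34 0.694
-0.06 0.1 143 0.753
-0.04 0.03 42 0.663
-0.04 0.1 364 0.652
-0.02 0.03 677 0.645
-0.02 0.1 256 0.652
0 0.03 237 0.567
0 0.1 120 0.783
0.02 0.03 160 0.572
0.02 0.1 121 0.785
0.04 0.03 145 0.571
0.04 0.1 137 0.784
```

Call:
{"api": "apply_moves", "payload": {"claw": [-0.3, -0.3], "travel": [[0.004, 0.0014, 0.02], [0.004, 0.0014, 0.02]], "turn": [0, 0]}}

```text
time_s: 3.75
tool_pos: [0.5212, 0.0055, 0.2928]
tool_rot: [0.737, 0.675, 0.003, 0.009]
contact_force: [-0.0, -0.8, -0.7]
opening: 0.0555
```

Call:
{"api": "apply_moves", "payload": {"claw": [0.15, 0.15], "travel": [[0.0, 0.0, 0.01], [0.0, 0.0, 0]], "turn": [0, 0]}}

```text
time_s: 3.95
tool_pos: [0.5206, 0.006, 0.2806]
tool_rot: [0.737, 0.676, 0.002, 0.007]
contact_force: [-0.6, -0.3, 0.0]
opening: 0.0362
```

```bash
python3 -c "
from h import *
go((.5256,.0008,.06),-5.2,step=.02)"
```

```text
t 3.95 p [0.5206 0.006  0.2806] yaw -4.9 tilt [ 0.013 -0.008 -1.   ] f [-0.63 -0.3   0.04] op 0.0362 q [ 0.6   0.55 -0.83  1.97  0.55  0.85 -0.62] N 4
"travel": [[-0.0008, 0.0006, 0.0164], [-0.0008, 0.0006, 0.0164], [-0.0008, 0.0006, 0.0164], [-0.0008, 0.0006, 0.0164]] "turn": [np.float64(0.07), np.float64(0.07), np.float64(0.07), np.float64(0.07)]
```

Call:
{"api": "apply_moves", "payload": {"claw": [0.15, 0.15, 0.15, 0.15, 0.15], "travel": [[-0.001, 0.001, 0.016], [-0.001, 0.001, 0.016], [-0.001, 0, 0.016], [-0.001, 0, 0.016], [0, 0, 0]], "turn": [0, 0, 0, 0, 0]}}

```text
time_s: 4.45
tool_pos: [0.5238, -0.0023, 0.2128]
tool_rot: [0.739, 0.674, 0.002, 0.009]
contact_force: [-0.3, -0.5, 0.1]
opening: 0.0362
```

```bash
python3 -c "
from h import *
go((.5256,.0008,.06),-5.2,step=.02)"
```

```text
t 4.45 p [ 0.5238 -0.0023  0.2128] yaw -5.2 tilt [ 0.015 -0.01  -1.   ] f [-0.29 -0.5   0.08] op 0.0362 q [ 0.53  0.65 -0.73  1.99  0.67  0.74 -0.7 ] N 1
"travel": [[0.0046, -0.0009, -0.0022]] "turn": [np.float64(-0.02)]
```

Call:
{"api": "apply_moves", "payload": {"claw": [0.15, 1, 1, 1, 1], "travel": [[0.004, 0, -0.002], [0, 0, 0], [0, 0, 0], [0, 0, 0], [0, 0, 0]], "turn": [0, 0, 0, 0, 0]}}

```text
time_s: 4.95
tool_pos: [0.5258, 0.0021, 0.215]
tool_rot: [0.739, 0.674, 0.004, 0.009]
contact_force: [2.8, -0.1, -6.0]
opening: 0.0193
```

```bash
python3 -c "
from h import *
go((.5256,.0008,.06),-5.2,step=.02)"
```

```text
t 4.95 p [0.5258 0.0021 0.215 ] yaw -5.2 tilt [ 0.019 -0.008 -1.   ] f [ 2.75 -0.15 -5.97] op 0.0193 q [ 0.53  0.65 -0.74  1.99  0.66  0.74 -0.71] N 1
"travel": [[-0.0003, -0.0031, -0.0001]] "turn": [np.float64(-0.02)]
```

Call:
{"api": "apply_moves", "payload": {"claw": [1, 1, 1, 1, 1], "travel": [[-0.0125, -0.001, 0], [-0.0125, -0.001, 0], [-0.0125, -0.001, 0], [-0.0125, -0.001, 0], [-0.0125, -0.001, 0]], "turn": [8, 8, 8, 8, 8]}}

```text
time_s: 5.45
tool_pos: [0.4992, -0.0558, 0.2149]
tool_rot: [0.929, 0.37, 0.007, 0.008]
contact_force: [1.7, -0.5, -5.3]
opening: 0.019
```

```bash
cat >> h.py <<'E'
C0=np.array([.437,.009])
def knob():
    o=robot.get_obs(); R=Ro.from_quat(o['tool_rot']).as_matrix(); g=o['tool_pos']+.155*R[:,2]; v=g[:2]-C0
    print("t",round(o['time_s'],2),"g",np.round(g,4),"r",np.hypot(*v).round(4),"knob ang",np.degrees(np.arctan2(v[1],v[0])).round(2),"yaw",np.degrees(np.arctan2(R[1,1],R[0,1])).round(1),"z",np.round(R[:,2],3),"f",np.round(o['contact_force'],1),"m",np.round(o['moment'],2),"op",round(o['opening'],4),"q",np.round(o['joint_pos'],2))
E
python3 -c "
from h import *
knob()"
```

```text
t 5.45 g [ 0.5023 -0.0573  0.0599] r 0.093 knob ang -45.47 yaw -46.5 z [ 0.02 -0.01 -1.  ] f [ 1.7 -0.5 -5.3] m [0.31 0.63 0.04] op 0.019 q [ 0.53  0.56 -0.58  2.05  0.52  0.65 -1.21]
```

Call:
{"api": "apply_moves", "payload": {"claw": [1, 1, 1, 1, 1], "travel": [[-0.0125, -0.001, 0], [-0.0125, -0.001, 0], [-0.0125, -0.001, 0], [-0.0125, -0.001, 0], [-0.0125, -0.001, 0]], "turn": [8, 8, 8, 8, 8]}}

```text
time_s: 5.95
tool_pos: [0.4398, -0.0817, 0.2148]
tool_rot: [1.0, 0.014, 0.01, 0.005]
contact_force: [1.7, 0.3, -6.0]
opening: 0.0195
```

```bash
python3 -c "
from h import *
knob()"
```

```text
t 5.95 g [ 0.4429 -0.0833  0.0599] r 0.0925 knob ang -86.37 yaw -88.5 z [ 0.02 -0.01 -1.  ] f [ 1.7  0.3 -6. ] m [0.47 0.23 0.04] op 0.0195 q [ 0.47  0.45 -0.41  2.18  0.36  0.54 -1.75]
```

Call:
{"api": "apply_moves", "payload": {"claw": [1, 1, 1, 1], "travel": [[-0.011, -0.001, 0], [-0.0095, -0.0005, 0], [-0.006, 0, 0], [0, 0, 0]], "turn": [7, 6, 4, 0]}}

```text
time_s: 6.35
tool_pos: [0.4128, -0.0789, 0.2149]
tool_rot: [0.99, -0.143, 0.014, 0.004]
contact_force: [1.8, -2.6, -17.7]
opening: 0.0196
```

```bash
sed -i 's/C0=.*/C0=np.array([.4388,.0072])/' h.py; python3 -c "
from h import *
knob()"
```

```text
t 6.35 g [ 0.4168 -0.0806  0.06  ] r 0.0905 knob ang -104.05 yaw -106.5 z [ 0.026 -0.011 -1.   ] f [  1.8  -2.6 -17.7] m [-0.45 -0.37  0.16] op 0.0196 q [ 0.41  0.41 -0.33  2.25  0.29  0.49 -2.01]
```

Call:
{"api": "apply_moves", "payload": {"claw": [1, 1, 1], "travel": [[-0.006, 0, 0.001], [-0.005, 0, 0], [0, 0, 0]], "turn": [3.5, 3, 0]}}

```text
time_s: 6.65
tool_pos: [0.4091, -0.078, 0.2149]
tool_rot: [0.98, -0.2, 0.024, 0.002]
contact_force: [-2.2, 0.9, -8.6]
opening: 0.0192
```

```bash
python3 -c "
from h import *
knob()"
```

```text
t 6.65 g [ 0.4162 -0.08    0.06  ] r 0.0901 knob ang -104.5 yaw -113.0 z [ 0.046 -0.013 -0.999] f [-2.2  0.9 -8.6] m [-0.01  0.67  0.35] op 0.0192 q [ 0.38  0.39 -0.3   2.27  0.28  0.46 -2.11]
```

Call:
{"api": "apply_moves", "payload": {"claw": [1], "travel": [[-0.012, 0, 0]], "turn": [0]}}

```text
time_s: 6.75
tool_pos: [0.4009, -0.0755, 0.2148]
tool_rot: [0.979, -0.201, 0.027, 0.002]
contact_force: [3.6, -10.6, -0.2]
opening: 0.0193
```

```bash
python3 -c "
from h import *
knob()"
```

```text
t 6.75 g [ 0.409  -0.0779  0.0601] r 0.0901 knob ang -109.3 yaw -113.2 z [ 0.053 -0.016 -0.998] f [  3.6 -10.6  -0.2] m [-2.22 -0.7  -0.63] op 0.0193 q [ 0.38  0.38 -0.3   2.29  0.28  0.44 -2.12]
```

Call:
{"api": "apply_moves", "payload": {"claw": [0.1, 0.1, 0.1], "travel": [[0, 0, 0], [0, 0, 0], [0, 0, 0]], "turn": [0, 0, 0]}}

```text
time_s: 7.05
tool_pos: [0.4007, -0.0749, 0.216]
tool_rot: [0.979, -0.2, 0.028, 0.002]
contact_force: [-0.6, -0.3, 0.6]
opening: 0.0384
```

```bash
python3 - <<'E'
from h import *
knob()
im,d=robot.grab_frame("top"); im2,d2=robot.grab_frame("scene"); np.savez("c1.npz",W=cloud("top",d),W2=cloud("scene",d2),im=im,im2=im2)
cv2.imwrite("pics/s2.png",np.hstack([cv2.resize(im[140:300,190:350],(400,400),interpolation=3),cv2.resize(im2[140:270,190:320],(400,400),interpolation=3)]))
E
```

```text
t 7.05 g [ 0.409  -0.0773  0.0612] r 0.0896 knob ang -109.42 yaw -113.1 z [ 0.054 -0.016 -0.998] f [-0.6 -0.3  0.6] m [-0.02  0.02  0.03] op 0.0384 q [ 0.38  0.38 -0.3   2.29  0.28  0.45 -2.12]
```

View pics/s2.png

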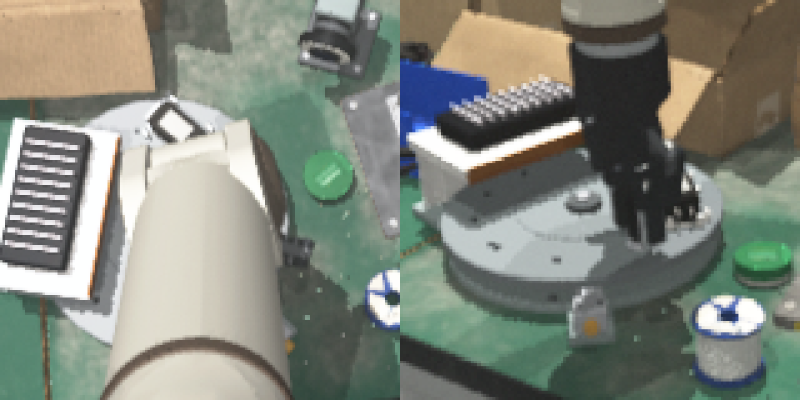

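Call:
{"api": "apply_moves", "payload": {"claw": [0.1, 0.1, 0.1, 0.1, 0.1], "travel": [[0, 0, -0.02], [0, 0, -0.025], [0, 0, -0.025], [0, 0, -0.03], [0, 0, -0.03]], "turn": [0, 0, 0, 0, 0]}}

```text
time_s: 7.65
tool_pos: [0.3926, -0.0709, 0.3472]
tool_rot: [0.98, -0.198, 0.023, 0.001]
contact_force: [-0.1, -0.1, 0.4]
opening: 0.0385
```

```bash
python3 -c "
from h import *
go((.36,-.26,.2),-45,step=.03)"
```

```text
t 7.65 p [ 0.3926 -0.0709  0.3472] yaw -112.9 tilt [ 0.046 -0.011 -0.999] f [-0.11 -0.12  0.4 ] op 0.0385 q [ 0.5   0.1  -0.41  2.22  0.07  0.79 -1.92] N 8
"travel": [[0.0046, 0.0235, -0.0009], [0.0011, 0.0239, -0.0009], [-0.0025, 0.0238, -0.0009], [-0.006, 0.0232, -0.0009], [-0.0093, 0.022, -0.0009]] "turn": [np.float64(-8.48), np.float64(-8.48), np.float64(-8.48), np.float64(-8.48), np.float64(-8.48)]
```

Call:
{"api": "apply_moves", "payload": {"claw": [0.1, 0.1, 0.1, 0.1, 0.1], "travel": [[0.005, 0.024, 0], [0.001, 0.024, 0], [-0.003, 0.024, 0], [-0.006, 0.023, 0], [-0.01, 0.022, 0]], "turn": [-8.5, -8.5, -8.5, -8.5, -8.5]}}

```text
time_s: 8.15
tool_pos: [0.3703, -0.1883, 0.3546]
tool_rot: [0.984, 0.177, 0.028, 0.013]
contact_force: [0.5, 0.3, -0.2]
opening: 0.0383
```

```bash
python3 -c "
from h import *
go((.37,-.28,.2),-45,step=.035)"
```

```text
t 8.15 p [ 0.3703 -0.1883  0.3546] yaw -69.7 tilt [ 0.059 -0.015 -0.998] f [ 0.45  0.29 -0.22] op 0.0383 q [ 0.74  0.11 -0.35  2.18  0.04  0.79 -0.85] N 3
"travel": [[-0.0133, 0.0268, 0.0002], [-0.017, 0.0246, 0.0002], [-0.0204, 0.0219, 0.0002]] "turn": [np.float64(-8.22), np.float64(-8.22), np.float64(-8.22)]
```

Call:
{"api": "apply_moves", "payload": {"claw": [-0.7, -0.7, -0.7, -0.7], "travel": [[-0.013, 0.027, 0], [-0.017, 0.025, 0], [-0.02, 0.022, 0], [0, 0, 0]], "turn": [-8, -8, -8, 0]}}

```text
time_s: 8.55
tool_pos: [0.3609, -0.2832, 0.3566]
tool_rot: [0.921, 0.387, 0.025, 0.02]
contact_force: [0.7, 1.0, 0.2]
opening: 0.0722
```

```bash
python3 - <<'E'
from h import *
knob()
im,d=robot.grab_frame("top"); im2,d2=robot.grab_frame("scene"); W=cloud("top",d);W2=cloud("scene",d2); np.savez("c2.npz",W=W,W2=W2,im=im,im2=im2)
for n in("nest_left","nest_right","adapter_p","turn_knob"):
    for cn in("top","scene"):
        for r in robot.tip_of(n,cn)[:3]: print(n,cn,round(r['p'],2),np.round(r['uv'],1),onz(cn,r['uv'],.0655 if n=="turn_knob" else .038).round(4))
for cn,C in(("top",W),("scene",W2)):
    for r in robot.trace("adapter_p",cn)[:4]:
        k=C[r['pixels']]; k=k[(k[:,2]>.058)&(k[:,2]<.07)]; 
        if len(k)>10: print(cn,round(r['p'],2),r['rect'],len(k),k.mean(0).round(4),cv2.minAreaRect(np.float32(k[:,:2])))
cv2.imwrite("pics/s3.png",np.hstack([cv2.resize(im[140:300,190:350],(400,400),interpolation=3),cv2.resize(im2[140:270,190:320],(400,400),interpolation=3)]))
E
```

```text
t 8.55 g [ 0.3703 -0.286   0.2019] r 0.3011 knob ang -103.15 yaw -44.4 z [ 0.061 -0.018 -0.998] f [0.7 1.  0.2] m [0.06 0.12 0.01] op 0.0722 q [ 0.9   0.19 -0.31  2.09  0.05  0.82 -0.21]
nest_left top 0.66 [262.9 191.7] [ 0.5261 -0.0219  0.038 ]
nest_left scene 0.63 [275.7 197. ] [ 0.5215 -0.0206  0.038 ]
nest_left scene 0.62 [250.  218.6] [ 0.3849 -0.0375  0.038 ]
nest_left scene 0.56 [278.9 207.6] [ 0.4724 -0.0666  0.038 ]
nest_right top 0.63 [284.  212.8] [ 0.468  -0.0689  0.038 ]
nest_right top 0.33 [348.3 259.8] [ 0.3381 -0.2114  0.038 ]
nest_right scene 0.83 [278.5 211.2] [ 0.4549 -0.0776  0.038 ]
adapter_p top 0.75 [260.6 191.7] [ 0.5267 -0.0163  0.038 ]
adapter_p top 0.68 [285.1 209.7] [ 0.4754 -0.0722  0.038 ]
adapter_p scene 0.63 [280.9 204.8] [ 0.4888 -0.0617  0.038 ]
adapter_p scene 0.61 [273.6 197.1] [ 0.5179 -0.0158  0.038 ]
turn_knob top 0.87 [289.7 236.7] [ 0.4043 -0.0791  0.0655]
turn_knob top 0.69 [259.2 191.8] [ 0.5202 -0.016   0.0655]
turn_knob top 0.27 [253.6 233.5] [0.4209 0.005  0.0655]
turn_knob scene 0.84 [265.4 209. ] [ 0.4066 -0.0724  0.0655]
turn_knob scene 0.67 [336.7 272.2] [ 0.2684 -0.3474  0.0655]
top 0.84 [245.3, 182.7, 27.7, 19.4] 224 [ 0.5209 -0.0193  0.0637] ((0.5216983556747437, -0.01903599128127098), (0.04769764840602875, 0.028233174234628677), 44.811946868896484)
top 0.63 [273.3, 199.2, 24.3, 25.1] 254 [ 0.469  -0.0722  0.0634] ((0.4693925678730011, -0.07178270816802979), (0.05129864066839218, 0.030301937833428383), 44.64862823486328)
scene 0.76 [271.7, 192.6, 13.9, 17.6] 107 [ 0.4647 -0.0748  0.0632] ((0.4685002267360687, -0.07240433990955353), (0.047526031732559204, 0.029689570888876915), 44.60665512084961)
```

View pics/s3.png

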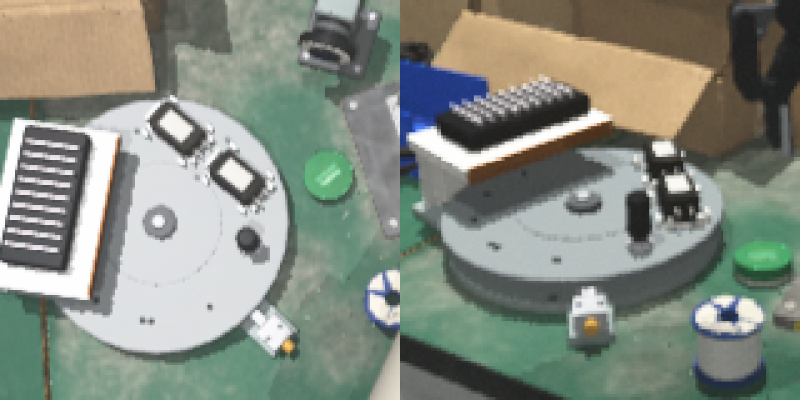

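```bash
python3 -c "
from h import *
go((.5205,-.0223,.14),-45.2,step=.035)"
```

```text
t 9.15 p [ 0.3617 -0.2792  0.3564] yaw -44.4 tilt [ 0.06  -0.016 -0.998] f [-0.32  0.4  -0.39] op 0.0723 q [ 0.89  0.18 -0.31  2.09  0.05  0.82 -0.22] N 9
"travel": [[0.032, -0.0086, 0.0074], [0.032, -0.0087, 0.0074], [0.032, -0.0087, 0.0074], [0.032, -0.0088, 0.0074], [0.0319, -0.0088, 0.0074]] "turn": [np.float64(0.09), np.float64(0.09), np.float64(0.09), np.float64(0.09), np.float64(0.09)]
```

Call:
{"api": "apply_moves", "payload": {"claw": [-0.35, -0.35, -0.35, -0.35, -0.35], "travel": [[0.032, -0.009, 0.005], [0.032, -0.009, 0.005], [0.032, -0.009, 0.005], [0.032, -0.009, 0.005], [0.032, -0.009, 0.005]], "turn": [0, 0, 0, 0, 0]}}

```text
time_s: 9.65
tool_pos: [0.4441, -0.1345, 0.3341]
tool_rot: [0.924, 0.382, 0.025, 0.021]
contact_force: [0.8, -0.6, -0.3]
opening: 0.0575
```

```bash
python3 -c "
from h import *
go((.5205,-.0223,.14),-45.2,step=.035)"
```

```text
t 9.65 p [ 0.4441 -0.1345  0.3341] yaw -45.1 tilt [ 0.062 -0.02  -0.998] f [ 0.84 -0.58 -0.28] op 0.0575 q [ 0.6   0.24 -0.41  2.1   0.15  0.77 -0.69] N 4
"travel": [[0.0319, -0.0092, 0.0103], [0.0319, -0.0092, 0.0103], [0.0319, -0.0092, 0.0103], [0.0319, -0.0093, 0.0103]] "turn": [np.float64(0.02), np.float64(0.02), np.float64(0.02), np.float64(0.02)]
```

Call:
{"api": "apply_moves", "payload": {"claw": [-0.35, -0.35, -0.35, -0.35, -0.35], "travel": [[0.032, -0.009, 0.01], [0.032, -0.009, 0.01], [0.032, -0.009, 0.01], [0.032, -0.009, 0.01], [0, 0, 0]], "turn": [0, 0, 0, 0, 0]}}

```text
time_s: 10.15
tool_pos: [0.516, -0.0095, 0.295]
tool_rot: [0.923, 0.384, 0.027, 0.021]
contact_force: [-1.2, -0.0, -0.1]
opening: 0.0576
```

```bash
python3 -c "
from h import *
go((.5205,-.0223,.062),-45.2,step=.02)"
```

```text
t 10.15 p [ 0.516  -0.0095  0.295 ] yaw -44.8 tilt [ 0.066 -0.018 -0.998] f [-1.2  -0.01 -0.11] op 0.0576 q [ 0.32  0.39 -0.43  2.01  0.28  0.73 -1.06] N 4
"travel": [[-0.0035, -0.0004, 0.0195], [-0.0035, -0.0004, 0.0195], [-0.0035, -0.0004, 0.0195], [-0.0035, -0.0004, 0.0195]] "turn": [np.float64(0.1), np.float64(0.1), np.float64(0.1), np.float64(0.1)]
```

Call:
{"api": "apply_moves", "payload": {"claw": [-0.35, -0.35, -0.35, -0.35], "travel": [[-0.007, 0, 0.015], [-0.006, 0, 0.015], [-0.001, 0, 0.018], [0, 0, 0]], "turn": [0, 0, 0, 0]}}

```text
time_s: 10.55
tool_pos: [0.5095, -0.0197, 0.2455]
tool_rot: [0.922, 0.386, 0.027, 0.021]
contact_force: [-1.0, 0.7, 0.1]
opening: 0.0576
```

```bash
python3 -c "
from h import *
go((.5205,-.0223,.062),-45.2,step=.02)
im,d=robot.grab_frame('scene'); cv2.imwrite('pics/k2.png',cv2.resize(im[140:240,230:330],None,fx=6,fy=6,interpolation=3))"
```

```text
t 10.55 p [ 0.5095 -0.0197  0.2455] yaw -44.6 tilt [ 0.067 -0.018 -0.998] f [-1.01  0.75  0.11] op 0.0576 q [ 0.3   0.46 -0.39  2.05  0.33  0.62 -1.09] N 2
"travel": [[-0.0002, -0.0007, 0.0144], [-0.0002, -0.0007, 0.0144]] "turn": [np.float64(0.28), np.float64(0.28)]
```

View pics/k2.png

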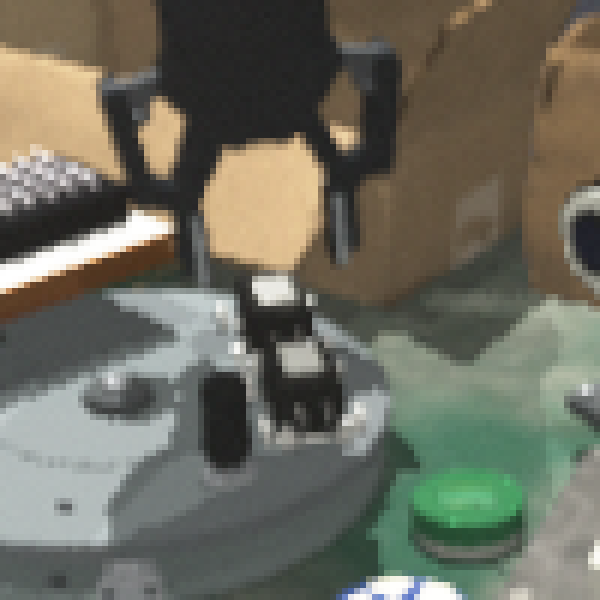

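Call:
{"api": "apply_moves", "payload": {"claw": [-0.35, -0.35, -0.35], "travel": [[0, -0.001, 0.015], [0, 0, 0.014], [0, 0, 0]], "turn": [0.5, 0, 0]}}

```text
time_s: 10.9
tool_pos: [0.5125, -0.0202, 0.2178]
tool_rot: [0.924, 0.381, 0.03, 0.022]
contact_force: [0.3, -0.3, 0.2]
opening: 0.0575
```

```bash
python3 -c "
from h import *
go((.5205,-.0223,.061),-45.2,step=.02)"
```

```text
t 10.9 p [ 0.5125 -0.0202  0.2178] yaw -45.3 tilt [ 0.072 -0.019 -0.997] f [ 0.32 -0.28  0.18] op 0.0575 q [ 0.27  0.51 -0.36  2.05  0.37  0.56 -1.13] N 1
"travel": [[-0.0017, -0.003, 0.0019]] "turn": [np.float64(-0.08)]
```

Call:
{"api": "apply_moves", "payload": {"claw": [-0.35, 1, 1, 1, 1], "travel": [[-0.002, -0.002, 0.002], [0, 0, 0], [0, 0, 0], [0, 0, 0], [0, 0, 0]], "turn": [0, 0, 0, 0, 0], "newtons": 40}}

```text
time_s: 11.4
tool_pos: [0.5102, -0.02, 0.2164]
tool_rot: [0.924, 0.381, 0.03, 0.023]
contact_force: [-0.7, -0.5, -1.5]
opening: 0.0316
```

```bash
python3 -c "
from h import *
go((.5205,-.0223,.100),-45.2,step=.02); knob()"
```

```text
t 11.4 p [ 0.5102 -0.02    0.2164] yaw -45.2 tilt [ 0.073 -0.019 -0.997] f [-0.71 -0.54 -1.53] op 0.0316 q [ 0.27  0.51 -0.35  2.06  0.37  0.55 -1.13] N 2
"travel": [[0.0006, 0.0007, -0.0191], [0.0006, 0.0007, -0.0191]] "turn": [np.float64(-0.02), np.float64(-0.02)]
t 11.4 g [ 0.5215 -0.0229  0.0619] r 0.088 knob ang -20.01 yaw -45.2 z [ 0.073 -0.019 -0.997] f [-0.7 -0.5 -1.5] m [-0.01  0.13 -0.  ] op 0.0316 q [ 0.27  0.51 -0.35  2.06  0.37  0.55 -1.13]
```

Call:
{"api": "apply_moves", "payload": {"claw": [1, 1, 1, 1, 1], "travel": [[0.0005, 0.0006, -0.01], [0.0006, 0.001, -0.015], [0.0006, 0.001, -0.015], [0, 0, 0], [0, 0, 0]], "turn": [0, 0, 0, 0, 0]}}

```text
time_s: 11.9
tool_pos: [0.5101, -0.0198, 0.2596]
tool_rot: [0.924, 0.381, 0.03, 0.023]
contact_force: [-0.7, 0.1, -1.4]
opening: 0.0315
```

```bash
python3 -c "
from h import *
knob()"
```

```text
t 11.9 g [ 0.5215 -0.0228  0.1051] r 0.088 knob ang -19.92 yaw -45.2 z [ 0.074 -0.019 -0.997] f [-0.7  0.1 -1.4] m [-0.03  0.12 -0.01] op 0.0315 q [ 0.31  0.44 -0.4   2.04  0.32  0.64 -1.09]
```

Call:
{"api": "apply_moves", "payload": {"claw": [1, 1, 1, 1], "travel": [[0, 0, 0], [0, 0, 0], [0, 0, 0], [0, 0, 0]], "turn": [0, 0, 0, 0]}}

```text
time_s: 12.3
tool_pos: [0.5093, -0.0199, 0.2581]
tool_rot: [0.924, 0.381, 0.029, 0.022]
contact_force: [0.3, 1.0, -1.0]
opening: 0.0313
```

```bash
python3 - <<'E'
from h import *
knob()
im,d=robot.grab_frame('scene'); cv2.imwrite('pics/k3.png',cv2.resize(im[140:240,230:330],None,fx=5,fy=5,interpolation=3)); np.save("w3.npy",cloud('scene',d))
F=[]
for i in range(4):
    robot.grab_frame('scene'); F.append(robot.get_obs()['contact_force'])
print(np.round(F,2),np.mean(F,0))
E
```

```text
t 12.3 g [ 0.5203 -0.0228  0.1035] r 0.0869 knob ang -20.21 yaw -45.2 z [ 0.071 -0.019 -0.997] f [ 0.3  1.  -1. ] m [ 0.03  0.06 -0.02] op 0.0313 q [ 0.31  0.44 -0.4   2.05  0.32  0.64 -1.09]
[[-0.08 -0.24 -0.56]
 [-0.35 -0.01 -0.9 ]
 [-1.45  0.63 -0.89]
 [-0.02  0.19 -0.33]] [-0.47623589  0.14133857 -0.6705316 ]
```

View pics/k3.png

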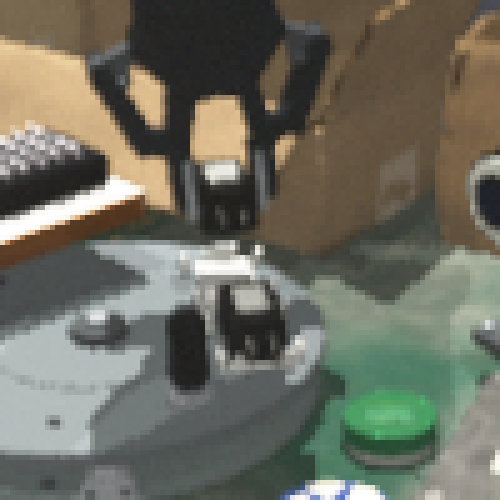

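Call:
{"api": "apply_moves", "payload": {"claw": [1, 1, 1, 1], "travel": [[0.0002, -0.0002, 0.013], [-0.0005, -0.0009, 0.013], [-0.0004, -0.0006, 0.01], [0, 0, 0]], "turn": [0, 0, 0, 0]}}

```text
time_s: 12.95
tool_pos: [0.5103, -0.02, 0.2188]
tool_rot: [0.924, 0.381, 0.029, 0.022]
contact_force: [0.6, 0.0, -0.3]
opening: 0.0317
```

```bash
python3 -c "
from h import *
knob(); go((.5215,-.0229,.0622),-45.2,step=.02)"
```

```text
t 12.95 g [ 0.5213 -0.0229  0.0643] r 0.0879 knob ang -20.06 yaw -45.2 z [ 0.071 -0.019 -0.997] f [ 0.6  0.  -0.3] m [0.06 0.1  0.03] op 0.0317 q [ 0.28  0.51 -0.36  2.06  0.37  0.56 -1.13]
t 12.95 p [ 0.5103 -0.02    0.2188] yaw -45.2 tilt [ 0.071 -0.019 -0.997] f [ 0.65  0.   -0.32] op 0.0317 q [ 0.28  0.51 -0.36  2.06  0.37  0.56 -1.13] N 1
"travel": [[0.0001, -0.0, 0.0021]] "turn": [np.float64(-0.04)]
```

Lower the last 2 mm, then open.

Call:
{"api": "apply_moves", "payload": {"claw": [1, 1, -0.3, -0.3, -0.3], "travel": [[0, 0, 0.002], [0, 0, 0], [0, 0, 0], [0, 0, 0], [0, 0, 0]], "turn": [0, 0, 0, 0, 0]}}

```text
time_s: 13.45
tool_pos: [0.5109, -0.0197, 0.2168]
tool_rot: [0.924, 0.381, 0.03, 0.022]
contact_force: [1.1, 0.4, -0.4]
opening: 0.0555
```

```bash
python3 -c "
from h import *
knob()"
```

```text
t 13.45 g [ 0.522  -0.0226  0.0622] r 0.0884 knob ang -19.71 yaw -45.2 z [ 0.072 -0.019 -0.997] f [ 1.1  0.4 -0.4] m [ 0.04  0.06 -0.01] op 0.0555 q [ 0.27  0.51 -0.36  2.06  0.37  0.56 -1.13]
```

Call:
{"api": "apply_moves", "payload": {"claw": [-0.3, -0.3, -0.3, -0.3], "travel": [[0.0005, 0.001, -0.015], [0.001, 0.001, -0.02], [0.001, 0.001, -0.02], [0, 0, 0]], "turn": [0, 0, 0, 0]}}

```text
time_s: 13.85
tool_pos: [0.5108, -0.019, 0.2741]
tool_rot: [0.924, 0.381, 0.03, 0.022]
contact_force: [0.8, 0.1, -0.5]
opening: 0.0557
```

```bash
python3 - <<'E'
from h import *
go((.471,-.073,.115),-45.2,step=.022)
im,d=robot.grab_frame('scene'); cv2.imwrite('pics/k4.png',cv2.resize(im[140:240,230:330],None,fx=5,fy=5,interpolation=3))
E
```

```text
t 13.85 p [ 0.5108 -0.019   0.2741] yaw -45.2 tilt [ 0.072 -0.019 -0.997] f [ 0.75  0.06 -0.53] op 0.0557 q [ 0.32  0.42 -0.42  2.03  0.3   0.67 -1.07] N 4
"travel": [[-0.0181, 0.0, 0.0004], [-0.0181, 0.0, 0.0004], [-0.0181, 0.0, 0.0004], [-0.0181, 0.0, 0.0004]] "turn": [np.float64(-0.0), np.float64(-0.0), np.float64(-0.0), np.float64(-0.0)]
```

View pics/k4.png

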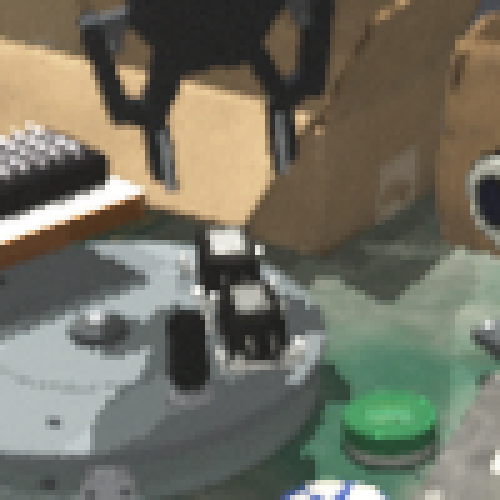

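Left adapter is back in its nest at crop (225,260), and the right one is undisturbed. Moving over the right nest.

Call:
{"api": "apply_moves", "payload": {"claw": [-0.3, -0.3, -0.3, -0.3, -0.3], "travel": [[-0.018, 0, 0], [-0.018, 0, 0], [-0.018, 0, 0], [-0.014, 0, 0], [0, 0, 0]], "turn": [0, 0, 0, 0, 0]}}

```text
time_s: 14.4
tool_pos: [0.4592, -0.0683, 0.2676]
tool_rot: [0.924, 0.382, 0.028, 0.021]
contact_force: [0.0, -0.3, 0.2]
opening: 0.0553
```

```bash
python3 - <<'E'
from h import *
go((.471,-.073,.0615),-45.2,step=.02)
E
```

```text
t 14.4 p [ 0.4592 -0.0683  0.2676] yaw -45.1 tilt [ 0.068 -0.018 -0.998] f [ 0.05 -0.32  0.15] op 0.0553 q [ 0.45  0.36 -0.42  2.14  0.27  0.62 -0.95] N 3
"travel": [[-0.0008, -0.0003, 0.0172], [-0.0008, -0.0003, 0.0172], [-0.0008, -0.0003, 0.0172]] "turn": [np.float64(0.02), np.float64(0.02), np.float64(0.02)]
```

Call:
{"api": "apply_moves", "payload": {"claw": [-0.3, -0.3, -0.3, -0.3], "travel": [[-0.001, 0, 0.017], [-0.001, 0, 0.017], [-0.001, 0, 0.015], [0, 0, 0]], "turn": [0, 0, 0, 0]}}

```text
time_s: 14.8
tool_pos: [0.4623, -0.0705, 0.2171]
tool_rot: [0.924, 0.381, 0.03, 0.021]
contact_force: [-0.8, 0.7, 0.1]
opening: 0.0556
```

```bash
python3 - <<'E'
from h import *
go((.471,-.073,.061),-45.2,step=.02)
E
```

```text
t 14.8 p [ 0.4623 -0.0705  0.2171] yaw -45.2 tilt [ 0.071 -0.017 -0.997] f [-0.79  0.66  0.09] op 0.0556 q [ 0.4   0.46 -0.36  2.16  0.35  0.5  -1.02] N 1
"travel": [[-0.0016, -0.0018, 0.0014]] "turn": [np.float64(0.02)]
```

Call:
{"api": "apply_moves", "payload": {"claw": [-0.3, 1, 1, 1, 1], "travel": [[-0.0015, -0.002, 0.0015], [0, 0, 0], [0, 0, 0], [0, 0, 0], [0, 0, 0]], "turn": [0, 0, 0, 0, 0], "newtons": 50}}

```text
time_s: 15.3
tool_pos: [0.4612, -0.0688, 0.2173]
tool_rot: [0.923, 0.382, 0.031, 0.022]
contact_force: [0.8, 0.3, -2.3]
opening: 0.0312
```

```bash
python3 - <<'E'
from h import *
knob()
E
```

```text
t 15.3 g [ 0.4726 -0.0713  0.0627] r 0.0855 knob ang -66.69 yaw -45.1 z [ 0.074 -0.017 -0.997] f [ 0.8  0.3 -2.3] m [0.02 0.12 0.06] op 0.0312 q [ 0.4   0.45 -0.36  2.16  0.35  0.5  -1.02]
```

Call:
{"api": "apply_moves", "payload": {"claw": [1, 1, 1, 1, 1], "travel": [[0.0005, 0.0006, -0.01], [0.0006, 0.001, -0.015], [0.0006, 0.001, -0.015], [0, 0, 0], [0, 0, 0]], "turn": [0, 0, 0, 0, 0]}}

```text
time_s: 15.8
tool_pos: [0.4606, -0.0687, 0.2603]
tool_rot: [0.923, 0.382, 0.031, 0.022]
contact_force: [-0.3, 0.7, -2.2]
opening: 0.0315
```

Call:
{"api": "apply_moves", "payload": {"claw": [1, 1, 1, 1], "travel": [[0, 0, 0], [0, 0, 0], [0, 0, 0], [0, 0, 0]], "turn": [0, 0, 0, 0]}}

```text
time_s: 16.2
tool_pos: [0.4597, -0.0686, 0.2587]
tool_rot: [0.923, 0.382, 0.029, 0.021]
contact_force: [0.2, 0.4, -3.0]
opening: 0.0315
```

```bash
python3 - <<'E'
from h import *
knob()
im,d=robot.grab_frame('scene'); cv2.imwrite('pics/k5.png',cv2.resize(im[140:240,230:330],None,fx=5,fy=5,interpolation=3))
F=[]
for i in range(4):
    robot.grab_frame('scene'); F.append(robot.get_obs()['contact_force'])
print(np.round(F,2),np.mean(F,0))
E
```

```text
t 16.2 g [ 0.4706 -0.0711  0.1041] r 0.0845 knob ang -67.9 yaw -45.1 z [ 0.07  -0.016 -0.997] f [ 0.2  0.4 -3. ] m [-0.02  0.11  0.01] op 0.0315 q [ 0.44  0.37 -0.41  2.15  0.29  0.59 -0.96]
[[ 0.18 -0.42 -2.43]
 [ 0.6   0.64 -2.89]
 [-0.7  -0.1  -2.37]
 [ 0.22 -0.69 -3.08]] [ 0.07705745 -0.14137474 -2.69019112]
```

View pics/k5.png

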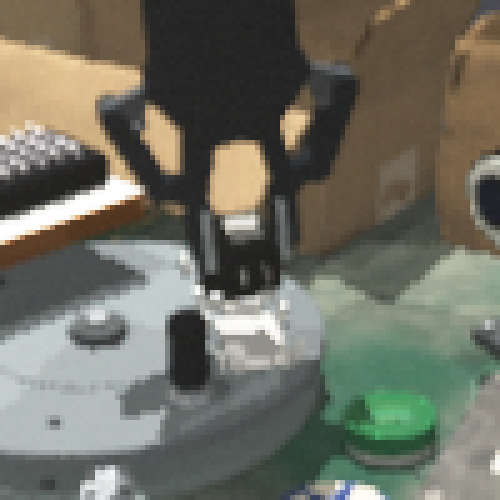

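```bash
cat >> h.py <<'E'
Rg=Ro.from_quat([.923,.382,.031,.022]).as_matrix()
fw=np.array([np.cos(np.radians(-135.2)),np.sin(np.radians(-135.2)),0]); tl=Rg.T@(.0395*fw+np.array([0,0,-.0117])); fl=Rg.T@fw; ul=Rg.T@np.array([0,0,1])
L=np.array([.568,-.170,.105]); ax=np.radians(163.5)
def fin(step=.02,dist=.07):
    o=robot.get_obs(); R=Ro.from_quat(o['tool_rot']).as_matrix(); g=o['tool_pos']+.155*R[:,2]; t=g+R@tl; f=R@fl; u=R@ul
    M=np.array([[-np.cos(ax),-np.sin(ax)],[np.sin(ax),-np.cos(ax)]]); e=M@(t-L)[:2]
    print("prong tip",np.round(t,4),"lens-frame",np.round([*e,t[2]-L[2]],4),"fwd ang",np.degrees(np.arctan2(f[1],f[0])).round(1),"pitch",np.degrees(f[2]).round(1),"z-tilt",np.degrees(np.arccos(u[2])).round(1))
    y=np.degrees(np.arctan2(R[1,1],R[0,1])); dy=np.degrees(ax)-180-np.degrees(np.arctan2(f[1],f[0])); dy=(dy+180)%360-180
    Rf=R@Ro.from_euler('z',-dy,degrees=True).as_matrix(); tip=L+dist*np.array([np.cos(ax),np.sin(ax),0])
    plan(tip-Rf@tl,y+dy,step=step)
E
python3 -c "
from h import *
fin()"
```

```text
prong tip [ 0.4428 -0.099   0.0928] lens-frame [-0.1402  0.0325 -0.0122] fwd ang -135.2 pitch 0.1 z-tilt 0.2
t 16.45 p [ 0.4599 -0.0687  0.2591] yaw -45.1 tilt [ 0.071 -0.016 -0.997] f [ 0.22 -0.69 -3.08] op 0.0311 q [ 0.45  0.37 -0.41  2.15  0.29  0.59 -0.96] N 14
"travel": [[-0.0038, 0.003, -0.0005], [-0.0042, 0.0024, -0.0005], [-0.0045, 0.0017, -0.0005], [-0.0047, 0.0011, -0.0005], [-0.0048, 0.0003, -0.0005]] "turn": [np.float64(-8.48), np.float64(-8.48), np.float64(-8.48), np.float64(-8.48), np.float64(-8.48)]
```

Call:
{"api": "apply_moves", "payload": {"claw": [1, 1, 1, 1, 1], "travel": [[-0.004, 0.003, -0.003], [-0.004, 0.0025, -0.003], [-0.0045, 0.002, -0.001], [-0.005, 0.001, 0], [-0.005, 0, 0]], "turn": [-8, -8, -8, -8, -8]}}

```text
time_s: 16.95
tool_pos: [0.4563, -0.0926, 0.2667]
tool_rot: [0.727, 0.685, 0.02, 0.03]
contact_force: [-0.4, -0.0, -2.8]
opening: 0.031
```

```bash
python3 -c "
from h import *
fin()"
```

```text
prong tip [ 0.4649 -0.1351  0.1025] lens-frame [-0.1088  0.0042 -0.0025] fwd ang -93.7 pitch 3.0 z-tilt 3.0
t 16.95 p [ 0.4563 -0.0926  0.2667] yaw -3.4 tilt [ 0.071 -0.016 -0.997] f [-0.38 -0.03 -2.76] op 0.031 q [ 0.65  0.39 -0.59  2.14  0.38  0.63 -0.26] N 10
"travel": [[-0.0043, -0.0003, 0.0], [-0.0042, -0.0008, 0.0], [-0.0041, -0.0014, 0.0], [-0.0039, -0.0019, 0.0], [-0.0036, -0.0024, 0.0]] "turn": [np.float64(-7.72), np.float64(-7.72), np.float64(-7.72), np.float64(-7.72), np.float64(-7.72)]
```

Call:
{"api": "apply_moves", "payload": {"claw": [1, 1, 1, 1, 1], "travel": [[-0.004, 0, 0], [-0.004, -0.001, 0], [-0.004, -0.001, 0], [-0.004, -0.002, 0], [-0.0035, -0.0025, 0]], "turn": [-7.7, -7.7, -7.7, -7.7, -7.7]}}

```text
time_s: 17.45
tool_pos: [0.4542, -0.115, 0.2672]
tool_rot: [0.448, 0.893, 0.009, 0.036]
contact_force: [0.1, 0.2, -2.3]
opening: 0.0315
```

```bash
python3 -c "
from h import *
fin()"
```

```text
prong tip [ 0.4892 -0.1503  0.1048] lens-frame [-0.0811 -0.0035 -0.0002] fwd ang -53.6 pitch 5.6 z-tilt 5.7
t 17.45 p [ 0.4542 -0.115   0.2672] yaw 36.7 tilt [ 0.072 -0.017 -0.997] f [ 0.11  0.18 -2.3 ] op 0.0315 q [ 0.83  0.44 -0.75  2.13  0.49  0.67  0.39] N 5
"travel": [[-0.0029, -0.003, 0.0001], [-0.0025, -0.0033, 0.0001], [-0.002, -0.0036, 0.0001], [-0.0015, -0.0038, 0.0001], [-0.001, -0.004, 0.0001]] "turn": [np.float64(-7.42), np.float64(-7.42), np.float64(-7.42), np.float64(-7.42), np.float64(-7.42)]
```

Call:
{"api": "apply_moves", "payload": {"claw": [1, 1, 1, 1, 1], "travel": [[-0.003, -0.003, 0], [-0.0025, -0.0035, 0], [-0.002, -0.0035, 0], [-0.0015, -0.004, 0], [-0.001, -0.004, 0]], "turn": [-7.4, -7.4, -7.4, -7.4, -7]}}

```text
time_s: 17.95
tool_pos: [0.4507, -0.1376, 0.2674]
tool_rot: [0.133, 0.99, -0.004, 0.037]
contact_force: [0.9, 0.1, -2.3]
opening: 0.0311
```

Call:
{"api": "apply_moves", "payload": {"claw": [1, 1, 1], "travel": [[0, 0, 0], [0, 0, 0], [0, 0, 0]], "turn": [0, 0, 0]}}

```text
time_s: 18.25
tool_pos: [0.4505, -0.1385, 0.2672]
tool_rot: [0.136, 0.99, -0.004, 0.037]
contact_force: [0.4, 0.6, -1.9]
opening: 0.0309
```

```bash
python3 - <<'E'
from h import *
fin()
im,d=robot.grab_frame("top"); im2,d2=robot.grab_frame("scene"); W=cloud("top",d);W2=cloud("scene",d2)
np.savez("c4.npz",W=W,W2=W2,im=im,im2=im2)
for n in("adapter_p_prongs","lens","adapter_p"):
    for cn in("top","scene"):
        for r in robot.tip_of(n,cn)[:3]: print(n,cn,round(r['p'],2),np.round(r['uv'],1),onz(cn,r['uv'],.038 if n=="adapter_p" else .105).round(4))
cv2.imwrite("pics/f.png",np.hstack([cv2.resize(im[130:240,230:340],(400,400),interpolation=3),cv2.resize(im2[150:240,260:350],(400,400),interpolation=3)]))
E
```

```text
prong tip [ 0.5005 -0.153   0.1056] lens-frame [-0.0696 -0.0028  0.0006] fwd ang -15.7 pitch 6.6 z-tilt 7.5
t 18.25 p [ 0.4505 -0.1385  0.2672] yaw 74.4 tilt [ 0.072 -0.018 -0.997] f [ 0.45  0.61 -1.94] op 0.0309 q [ 0.99  0.5  -0.9   2.12  0.61  0.72  1.  ] N 1
"travel": [[0.0004, 0.0034, 0.0006]] "turn": [np.float64(0.78)]
adapter_p_prongs scene 0.59 [327.5 179.9] [ 0.5705 -0.1632  0.105 ]
adapter_p_prongs scene 0.44 [308.5 188.3] [ 0.4971 -0.1466  0.105 ]
lens top 0.97 [315.8 162.5] [ 0.567  -0.1585  0.105 ]
lens top 0.66 [439.  217.7] [ 0.4057 -0.4263  0.105 ]
lens scene 0.65 [327.4 177.1] [ 0.5877 -0.1536  0.105 ]
lens scene 0.63 [393.2 243.7] [ 0.3587 -0.4251  0.105 ]
adapter_p top 0.7 [261.4 191.7] [ 0.5265 -0.0182  0.038 ]
adapter_p top 0.37 [313.7 163. ] [ 0.5857 -0.1535  0.038 ]
adapter_p scene 0.68 [275.6 198.1] [ 0.5156 -0.0246  0.038 ]
adapter_p scene 0.58 [299.9 193.7] [ 0.5757 -0.0692  0.038 ]
```

View pics/f.png

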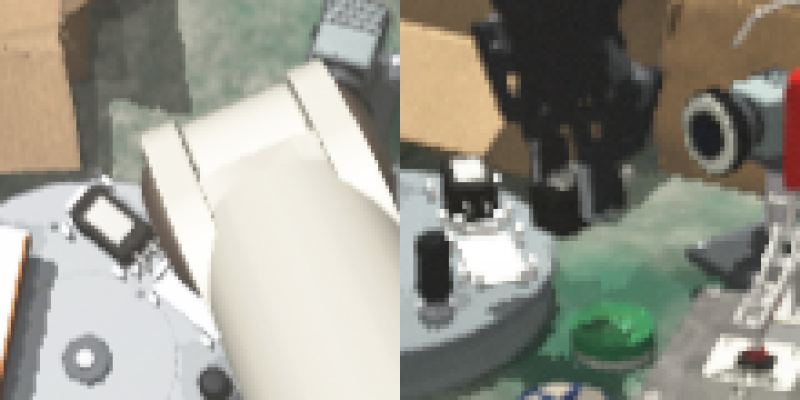

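Call:
{"api": "apply_moves", "payload": {"claw": [1, 1, 1, 1], "travel": [[0, 0.0035, 0.0005], [0, 0, 0], [0, 0, 0], [0, 0, 0]], "turn": [0.8, 0, 0, 0]}}

```text
time_s: 19.05
tool_pos: [0.4516, -0.1344, 0.2668]
tool_rot: [0.142, 0.989, -0.004, 0.037]
contact_force: [0.7, -0.2, -1.7]
opening: 0.0313
```

```bash
python3 - <<'E'
from h import *
fin(); print(proj("scene",[.5005,-.1495,.105]))
im2,d2=robot.grab_frame("scene"); W2=cloud("scene",d2)
for n in("adapter_p_prongs","adapter_p"):
  for r in robot.tip_of(n,"scene")[:3]: print(n,round(r['p'],2),np.round(r['uv'],1))
for r in robot.trace("adapter_p","scene")[:3]:
    k=W2[r['pixels']]; k=k[~np.isnan(k[:,0])]; print(round(r['p'],2),r['rect'],len(k),np.median(k,0).round(3),np.percentile(k,5,0).round(3),np.percentile(k,95,0).round(3))
cv2.imwrite('pics/f2.png',cv2.resize(im2[160:220,265:335],None,fx=8,fy=8,interpolation=3))
knob(); print(robot.get_obs()['joint_velocities'].round(4))
E
```

```text
prong tip [ 0.5015 -0.1494  0.1051] lens-frame [-0.0696  0.0009  0.0001] fwd ang -16.5 pitch 6.6 z-tilt 7.5
t 19.05 p [ 0.4516 -0.1344  0.2668] yaw 73.7 tilt [ 0.072 -0.018 -0.997] f [ 0.73 -0.17 -1.74] op 0.0313 q [ 0.98  0.49 -0.9   2.12  0.61  0.71  0.98] N 1
"travel": [[0.0004, -0.0008, 0.0001]] "turn": [np.float64(0.05)]
[310.13632621 188.06546924]
adapter_p_prongs 0.67 [308.5 185.1]
adapter_p_prongs 0.67 [337.2 274.7]
adapter_p 0.64 [302.1 195.3]
adapter_p 0.52 [276.2 196.2]
0.55 [287.1, 184.1, 22.3, 17.8] 169 [ 0.442 -0.136  0.104] [ 0.436 -0.149  0.087] [ 0.48  -0.119  0.115]
t 19.25 g [ 0.4628 -0.1374  0.1122] r 0.1466 knob ang -80.58 yaw 73.6 z [ 0.072 -0.018 -0.997] f [ 0.6  0.8 -3.2] m [0.06 0.09 0.02] op 0.0312 q [ 0.98  0.49 -0.9   2.12  0.61  0.71  0.98]
[ 0.003   0.0003  0.0009  0.0004  0.0002 -0.0015 -0.0013]
```

View pics/f2.png

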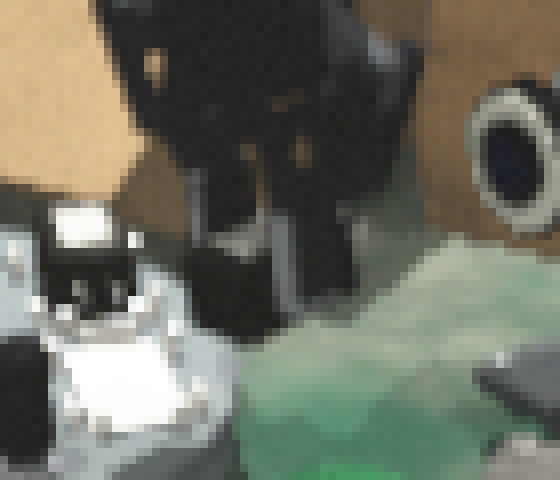

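The prong glint at crop (360,215), which is full px (310,187), matches the predicted tip projection of (310,188). The left adapter is seated at crop (88,260). Handing in.

```bash
python3 -c "
from rig import robot
print(robot.hand_in())"
```

```text
the job is handed in; nothing more can be done
None
```

The job is handed in at about 19.3 s on the robot clock. The heavier adapter is held in front of the larger inspection camera and the lighter one is back in its nest. No verdict is reported, so what follows is my own measurement.

- **Table:** I turned the disc clockwise by its knob through the click and let go. The images then put its x axis at about -45.3°. The base's x axis, judged from the roller block and the hood, lies at about -45°, an estimate good to 1–2°. I did not measure the disc angle again after lifting the adapters.
- **Weighing:** The left adapter pulled about 0.7–1.0 N and the right one about 2.7 N, so the right one is the heavier. The left was back in its nest, within a pixel of where it sat before.
- **Final pose:** The prong tips are about 70 mm from the lens. They are within about 1 mm of its axis and height, though my lens position is uncertain by a few mm. The prongs' heading agrees with the estimated lens axis, which is good to about 3°. The predicted tip pixel (310,188) matched the glint seen in the picture, and the arm was still.

**Imperfections:**
- Pushing past the detent left the tool tilted by about 4°. The held adapter is therefore pitched up about 6.6° and tilted 7.5° in all, inside the 14° limit but not perfectly level.
- The networks' lens positions scattered by about 1 cm, so I used the fitted ring plane and the picture instead.
- The wrist force was noisy by about 0.5 N. The gap between the two adapters was clear all the same.

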